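Slide the propagator through the gap and switch on the grow lamp

ROBOT

A 6-joint arm with a two-finger parallel gripper is mounted at the origin on the work surface. World frame = base frame: x ahead of the robot, y to its left, z up, the work surface at z = 0. Lengths are in m, angles in rad, forces in N, time in s.
With the tool pointing down it reaches from about 0.3 to 0.75 m from the base axis. Payload 8.5 kg.
Tool frame: the origin (TCP) lies between the finger pads; the fingertips stand 19 mm ahead of it and the grasp point (between the pads) is the TCP (bot.tcp_to_tips is the distance from the TCP to the fingertips, in m); z points along the fingers, y is the line along which they close (so a half turn about z gives the same grasp; the last joint's range is limited). The gripper opens to 88 mm and grips with 3 to 60 N. Pads are 18 mm wide; open, the fingers measure 123 mm over their backs; the gripper's body (75 mm by 187 mm) begins 45 mm behind the grasp point.
Start: joints at [-1.545, 0.381, 1.297, -0, 1.464, -0.215], TCP at [0.131, -0.534, 0.258] pointing down, gripper open.
Joint ranges: [-3.11, 3.11], [-0.89, 2.33], [0.22, 2.48], [-1.42, 4.56], [0.17, 2.85], [-2.88, 2.88]. Speed limits (rad/s): [2.39, 2.39, 3.14, 3.14, 3.14, 3.14].

INTERFACE

Orientations are given as a rotation vector (axis times angle).
In Python, from cell import sensors, cams, bot gives the robot as it stands.
- The arm moves only by the tool arm_command, never from a script. Its argument "increments" is a list of rows, each a list of 5 numbers: the shift along the tool's x, y, z in units of 2.5 cm (1.0 is 2.5 cm), then the turn about the tool's z in units of 5 degrees (1.0 is 5 degrees), then the opening, from -1 (shut) to 1 (fully open). A call has 1 to 12 rows; each row shifts and turns the commanded pose from where the row before left it, along the tool's axes as they then stand; what a row does not reach is not made up. A row lasts 1/10 s, in which the tool goes at most 50 mm and 8.59 degrees, less where a joint would pass 70% of its speed; a pose out of reach is approached as far as the arm can. A call with a number of a shift or a turn outside -1 to 1 is refused whole. A call with a gripper value outside its range is refused whole. The fingers move at their own pace and stop on an object; the grip force is fixed at half the most. Time passes only in rows, so rows that do not move let the fingers close. It gives the time, the measured TCP pose, the force, the opening and the grip force at its end, in the units of the state.
- sensors.state(): the state, without advancing time (a new reading comes with each control period).
- cams.camera(name): name is "side" or "top" or "wrist"; returns (picture, depth): 400x640x3 uint8, red, green, blue; 400x640 float32, m along the optical axis (not along the pixel's ray), 0 where there is no reading.
- cams.camera_params(name): a dict with "camera_matrix" (3x3 intrinsics, pixels), "position" and "rotation" of the camera in the world. Camera axes: x right, y up, looking along -z (the intrinsics and any distortion apply to the point x, -y, -z); pixel columns grow to the right and rows downward; lengths in m; the calibration is good to about 2 mm. A picture is of the moment at which its call begins: read the wrist's pose just before it. camera_params takes no time and is no camera call; for the wrist camera it gives the pose at the moment of the call.
- bot.hand_in(): hands the job in; it is judged then, once.
The state is a dict: "t": time; "joint_positions": joint angles; "joint_velocities": joint speeds; "joint_torque": joint torques, N m; "eef_pos": TCP position; "orientation": TCP orientation; "wrist_force": force on the tool from outside, world axes, zero at the start; "ft_torque": the same for the moment, N m; "gripper_width": finger opening in m; "grip_force": force on a finger pad.
Only numpy, scipy, OpenCV 4.12 (cv2) and the standard library are available. Lean on these libraries where they do the work, as an engineer would, in place of code of your own. Each camera call takes 0.05 s, during which the arm holds its last target. There are 200 camera calls.

TASK

Push the seed propagator along the shelf, through the narrow gap between the wooden block and the aluminium driver box, until it stands on the dark heat mat beyond, squared up with the mat; slide it only, without lifting or tipping it. Then push the toggle switch right over to turn the grow lamp on. Leave the oregano pot, funnel, dibber and wooden spoon where they are, and finish with the hand clear of everything.

Things in the scene. Friction and masses are not known exactly. Their poses are not given: they have to be found in the camera images.
- propagator: Loose seed propagator: grey plastic base with a clear cover over six small plants; one closed, smooth, upright-sided box, 96 mm (its x) by 120 mm (its y, the way it travels) by 52 mm high, upright edges rounded to 8 mm, about 0.45 kg, too wide to grip. Origin: centre of its underside, z up. Starts on the +y side of the gap, off to the +x side of its line and turned a little.
- gap: Fixed frame of the gap. Origin: middle of the gap, on the shelf; z up; y along the passage (roughly to the robot's left), x across it (roughly away from the robot). On its -x side a wooden block, on its +x side a finned aluminium lamp-driver box, both screwed down, 50 mm (x) by 60 mm (y) by 40 mm high. The gap is 104 mm wide (x -52 to +52 mm) and runs from y = +30 to y = -30 mm.
- mat (a point): Centre of the dark heat mat, fixed, flat as a film (no step): 140 mm by 170 mm, square to gap and at x = 0, y = -120 mm in its frame, so just past the gap.
- toggle (a joint): Chrome toggle lever of the grow lamp, in rad: 0 = off, leaning 0.5 rad to the -x side of toggle_base; 1.0 = on, at its stop, leaning 0.5 rad to the +x side. It stays where it is left; about 1 N at the ball moves it.
- toggle_base: Fixed white switch housing, 70 mm (x) by 50 mm (y) by 25 mm high. Origin: centre of its underside, z up. The lever turns about a level axis along y, 22 mm above the origin; its rod is 10 mm thick.
- toggle_tip (a point): Centre of the 26 mm chrome ball at the end of the toggle lever, 60 mm from the lever's axis (about 75 mm above the shelf when off or on).
- oregano: Bystander: white ceramic pot, 90 mm across and 85 mm high, with oregano leaves up to 135 mm. Origin: centre of its underside.
- funnel: Bystander: grey funnel standing mouth down, 84 mm across at the foot, 85 mm high. Origin: centre of its underside.
- dibber: Bystander: steel dibber lying on the shelf, 160 mm long along its x, 20 mm thick. Origin: underside, mid-length.
- spoon: Bystander: wooden spoon lying on the shelf, about 200 mm long along its x. Origin: underside, about mid-length.

How it is judged:
By the outcome, as a careful person would: the job done as asked, in the order asked, and still so for the second after the job is handed in, with the robot touching nothing.
It also fails if it takes over 72 s, if anything falls off the work surface, if the arm or the gripper's body presses on something with over 40 N, if the wrist force passes 120 N, or if a joint passes its speed limit or range.

## Working session

There is one attempt and no reset: what is moved stays moved. The work goes in short steps, Python scripts to look and compute and a tool call to move; the robot and the scene stay as the last step left them, time stands still between calls to the robot, and variables do not carry over. Pictures are saved under pics/ and viewed, at most 10 in all, crops included, and the job is handed in when it is done.

Besides the shell and the picture viewer there is one more tool, called after "Call:" as a command line: name --pt "numbers of a row" for each row, then --argument value for the rest. arm_command: Moves the arm, as the interface text tells. Shifts and turns lie within -1 to 1; 1 stands for 2.5 cm of shift or 5 degrees of turn. Its arguments: {"type":"object","properties":{"increments":{"type":"array"}},"required":["increments"]}

```bash
mkdir -p pics; ls; cat > h.py <<'E'
import numpy as np,cv2
from cell import sensors,cams,bot
def grab(n,save=None):
    p=cams.camera_params(n); im,d=cams.camera(n)
    if save: cv2.imwrite('pics/'+save,im[:,:,::-1])
    return im,d,p
def world(d,p):
    K=np.array(p['camera_matrix']);v,u=np.mgrid[0:400,0:640]
    c=np.stack([(u-K[0,2])/K[0,0]*d,-(v-K[1,2])/K[1,1]*d,-d],-1)
    R=np.array(p['rotation']); 
    return c@R.T+np.array(p['position'])
E
python3 - <<'E'
from h import *
for n in('top','side'):
    im,d,p=grab(n,n+'0.png');np.savez(n+'0.npz',im=im,d=d,w=world(d,p));print(n,p)
s=sensors.state();print(s['t'],s['eef_pos'],s['orientation'],s['wrist_force'])
E
```

```text
picsTraceback (most recent call last):
  File "<stdin>", line 3, in <module>
  File "h.py", line 11, in world
    return c@R.T+np.array(p['position'])
           ~~~~~^~~~~~~~~~~~~~~~~~~~~~~~
ValueError: operands could not be broadcast together with shapes (400,640) (3,)
```

View pics/top0.png

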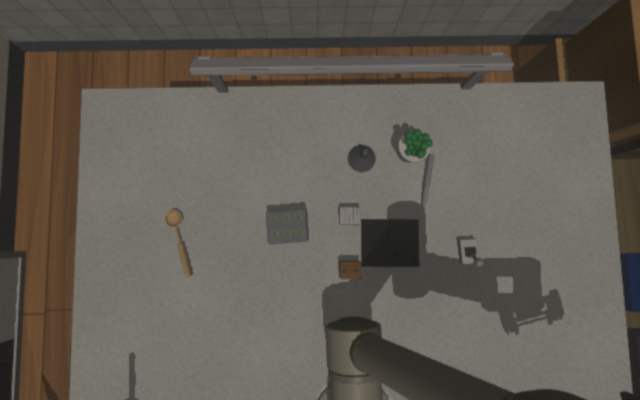

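The top view shows the propagator at about (287,224), the wooden block at (350,270), the driver box at (349,215), the mat at (390,243) and the toggle at (468,250). The funnel is at (361,158), the oregano at (415,145), the dibber at (428,180) and the spoon at (178,245).

```bash
sed -i "s/R=np.array(p\['rotation'\]);/R=cv2.Rodrigues(np.array(p['rotation'],float))[0] if np.ndim(p['rotation'])==1 else np.array(p['rotation'])/" h.py
python3 - <<'E'
from h import *
for n in('top','side'):
    im,d,p=grab(n,n+'1.png');w=world(d,p);np.savez(n+'0.npz',im=im,d=d,w=w);print(n,p)
    if n=='top':
        for nm,u,v in [('prop',287,224),('block',350,270),('drv',349,215),('mat',390,243),('table',300,330),('spoon',175,217)]: print(nm,w[v,u].round(3))
        def rect(mask,nm):
            mask=mask.astype(np.uint8); n_,l,st,ce=cv2.connectedComponentsWithStats(mask)
            for i in range(1,n_):
                if st[i,4]<60: continue
                q=w[l==i]; r=cv2.minAreaRect((q[:,:2]*1000).astype(np.float32))
                print(nm,ce[i].round(),st[i,4],'rect',np.round(r[0],1),np.round(r[1],1),round(r[2],1),'zmed',np.median(q[:,2]).round(3))
        z=w[...,2]; reg=np.zeros(z.shape,bool);reg[120:300,150:500]=1
        rect(reg&(z>.012)&(z<.3),'obj')
        rect(reg&(im.max(-1)<45)&(abs(z)<.01)&(np.indices(z.shape)[1]<425),'mat')
s=sensors.state();print(s['t'],s['eef_pos'],s['orientation'],s['wrist_force'])
E
```

```text
top {'camera_matrix': array([[374.42187525,   0.        , 318.42064906],
       [  0.        , 374.42187525, 205.31398029],
       [  0.        ,   0.        ,   1.        ]]), 'position': array([0.50157565, 0.09839119, 1.10371112]), 'rotation': array([ 0.06430897, -0.08112979, -1.58878041])}
prop [0.548 0.175 0.054]
block [0.416 0.001 0.039]
drv [ 0.571 -0.001  0.037]
mat [ 0.489 -0.122  0.002]
table [0.246 0.145 0.004]
spoon [0.577 0.507 0.002]
obj [417. 154.] 1192 rect [ 706.7 -216.8] [206.4 101.2] 28.3 zmed 0.093
obj [362. 158.] 473 rect [741.8 -45.1] [72.  74.4] 5.5 zmed 0.027
obj [350. 215.] 393 rect [569.5  -2.9] [59.6 49. ] 89.0 zmed 0.037
obj [286. 226.] 1399 rect [542.9 177.6] [ 94.3 118.3] 3.4 zmed 0.052
obj [470. 252.] 505 rect [ 459.4 -344.1] [73.5 50.5] 1.0 zmed 0.026
obj [184. 260.] 226 rect [453.5 473.9] [98.6 19.5] 15.1 zmed 0.018
obj [350. 270.] 389 rect [417.    1.6] [58.4 47.6] 88.7 zmed 0.04
mat [390. 243.] 2618 rect [ 490.4 -122.3] [166.1 137.7] 88.8 zmed 0.001
side {'camera_matrix': array([[388.73759986,   0.        , 324.86189309],
       [  0.        , 388.73759986, 199.66959588],
       [  0.        ,   0.        ,   1.        ]]), 'position': array([ 0.36922952, -0.72782784,  0.53006396]), 'rotation': array([ 1.06710785, -0.13819607, -0.28376052])}
0.15 [ 0.13115935 -0.53394336  0.25732284] [-3.11783754e+00 -3.77239815e-01 -1.77877003e-04] [ 0.81918718 -0.93121458 -0.29294556]
```

View pics/side1.png

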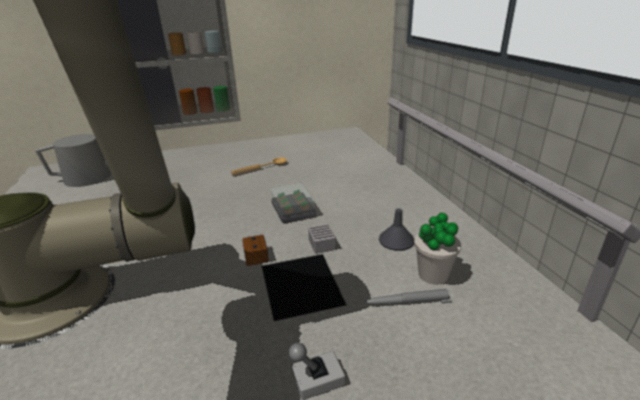

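The side view shows the lever ball at (298,351), leaning toward the robot. The gap centre is about (0.493,-0.001) with yaw about -1.3°. The propagator is at gap (+46,+179) mm, turned +4.7° relative to the gap. My plan has two pushes, each with two partly open fingers so the box squares to the hand:
1. Push it sideways from the +x side.
2. Push it along -y through the gap.

Call:
arm_command --pt "0 0 0 1 0" --pt "0 0 0 1 0" --pt "0 0 0 1 0" --pt "0.66 -1 0 0 0" --pt "0.66 -1 0 0 0" --pt "0.66 -1 0 0 0" --pt "0.66 -1 0 0 0" --pt "0.66 -1 0 0 0" --pt "0.66 -1 0 0 0" --pt "0.66 -1 0 0 0" --pt "0.66 -1 0 0 0" --pt "0.66 -1 0 0 0"

```text
t: 1.35
eef_pos: [0.2848, -0.3111, 0.2577]
orientation: [-3.141, 0.033, 0.0]
wrist_force: [0.4, -0.9, 0.3]
gripper_width: 0.044
grip_force: 0.0
```

Call:
arm_command --pt "0.66 -1 0 0 0" --pt "0.66 -1 0 0 0" --pt "0.66 -1 0 0 0" --pt "0.66 -1 0 0 0" --pt "0.66 -1 0 0 0" --pt "0.66 -1 0 0 0" --pt "0.66 -1 0 0 0" --pt "0.66 -1 0 0 0" --pt "0.66 -1 0 0 0" --pt "0.66 -1 0 0 0" --pt "0.66 -1 0 0 0" --pt "0.66 -1 0 0 0"

```text
t: 2.55
eef_pos: [0.4891, -0.0153, 0.2576]
orientation: [-3.141, 0.033, 0.001]
wrist_force: [-0.7, -0.3, 0.2]
gripper_width: 0.0441
grip_force: 0.0
```

Call:
arm_command --pt "0.66 -1 0 0 0" --pt "0.66 -1 0 0 0" --pt "0.66 -1 0 0 0" --pt "0.66 -1 0 0 0" --pt "0.66 -1 0 0 0" --pt "0.66 -1 0 0 0" --pt "0.66 -1 0 0 0" --pt "0.66 -0.9 0 0 0" --pt "0 0 0 0 0" --pt "0 0 0 0 0"

```text
t: 3.55
eef_pos: [0.6245, 0.1782, 0.2571]
orientation: [3.141, -0.032, -0.002]
wrist_force: [0.5, -0.6, -0.6]
gripper_width: 0.0444
grip_force: 0.0
```

Call:
arm_command --pt "0 0 1 0 0" --pt "0 0 1 0 0" --pt "0 0 1 0 0" --pt "0 0 1 0 0" --pt "0 0 1 0 0" --pt "0 0 1 0 0" --pt "0 0 1 0 0" --pt "0 0 1 0 0" --pt "0 0 0.8 0 0" --pt "0 0 0 0 0"

```text
t: 4.55
eef_pos: [0.623, 0.177, 0.0356]
orientation: [3.141, -0.035, -0.008]
wrist_force: [-0.2, -0.4, 0.7]
gripper_width: 0.0443
grip_force: 0.0
```

Call:
arm_command --pt "-0.4 0 0 0 0" --pt "-0.4 0 0 0 0" --pt "-0.3 0 0 0 0" --pt "-0.3 0 0 0 0" --pt "-0.25 0 0 0 0" --pt "-0.2 0 0 0 0" --pt "-0.2 0 0 0 0" --pt "-0.2 0 0 0 0" --pt "-0.2 0 0 0 0" --pt "0 0 0 0 0" --pt "0 0 0 0 0"

```text
t: 5.65
eef_pos: [0.564, 0.1795, 0.0384]
orientation: [-3.141, 0.033, -0.003]
wrist_force: [3.0, -0.6, 3.6]
gripper_width: 0.0443
grip_force: 2.1
```

```bash
cat > m.py <<'E'
from h import *
import sys
im,d,p=grab('top',sys.argv[1]);w=world(d,p);z=w[...,2]
reg=np.zeros(z.shape,bool);reg[120:300,150:500]=1
n_,l,st,ce=cv2.connectedComponentsWithStats((reg&(z>.012)&(z<.06)).astype(np.uint8))
for i in range(1,n_):
    if st[i,4]<150: continue
    q=w[l==i]; r=cv2.minAreaRect((q[:,:2]*1000).astype(np.float32))
    print(ce[i].round(),st[i,4],np.round(r[0],1),np.round(r[1],1),round(r[2],1),np.median(q[:,2]).round(3))
print(sensors.state()['eef_pos'])
E
python3 m.py top2.png
```

```text
[361. 158.] 436 [740.9 -44.7] [74.5 73. ] 88.3 0.025
[427. 178.] 295 [ 669.1 -235.4] [ 19.3 157.2] 80.2 0.018
[350. 215.] 391 [569.5  -3. ] [59.9 49.1] 88.8 0.037
[183. 256.] 262 [484.  480.8] [159.6  23.4] 11.9 0.018
[281. 234.] 153 [519.6 192.6] [13.5 96.8] 4.4 0.052
[468. 250.] 431 [ 461.4 -344.1] [69.4 53.6] 1.1 0.026
[350. 270.] 392 [417.1   1.6] [58.3 47.6] 88.6 0.04
[0.56402101 0.17950173 0.03819712]
```

Call:
arm_command --pt "-0.2 0 0 0 0" --pt "-0.2 0 0 0 0" --pt "0 0 0 0 0" --pt "0 0 0 0 0" --pt "0.8 0 0 0 0" --pt "1 0 0 0 0" --pt "1 0 -1 0 0" --pt "1 0 -1 0 0" --pt "1 0 -1 0 0" --pt "1 0 -1 0 0" --pt "0 0 0 0 0"

```text
t: 6.8
eef_pos: [0.7007, 0.1763, 0.1399]
orientation: [-3.141, 0.034, -0.006]
wrist_force: [-0.3, -0.7, 0.1]
gripper_width: 0.0442
grip_force: 0.0
```

```bash
python3 m.py top3.png
```

```text
[361. 158.] 443 [742.3 -46.2] [75.2 73.2] 52.0 0.025
[427. 178.] 289 [ 669.8 -235.8] [ 19.6 153.5] 79.9 0.018
[350. 216.] 393 [569.6  -3. ] [59.6 49.3] 88.6 0.037
[183. 256.] 253 [482.5 481.6] [158.3  21.3] 13.4 0.017
[468. 251.] 427 [ 461.5 -344.2] [69.5 50.6] 1.9 0.026
[350. 270.] 390 [417.    1.5] [58.8 47.7] 88.5 0.04
[0.6987269  0.17647911 0.13748066]
```

View pics/top3.png

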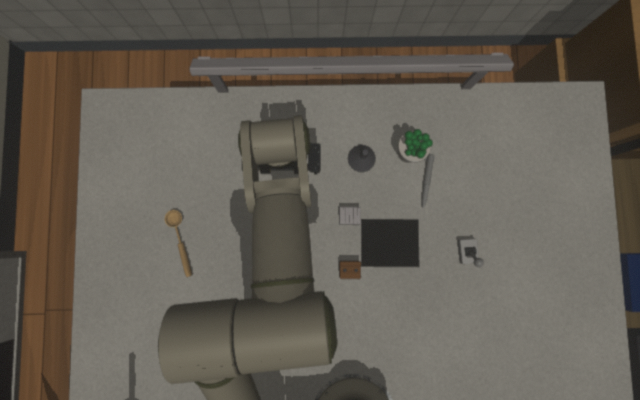

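The top view shows the arm hiding the propagator. The gap, mat and bystanders are unchanged, and the lever ball is at (479,262). I'll swing round to the +y side and look with the wrist camera.

Call:
arm_command --pt "-0.5 -0.4 -0.6 0 0" --pt "-0.7 -0.4 -0.6 0 0" --pt "-0.7 -0.4 -0.6 0 0" --pt "-0.7 -0.4 -0.6 0 0" --pt "-0.7 -0.4 -0.6 0 0" --pt "-0.7 -0.4 -0.6 0 0" --pt "-0.7 -0.4 -0.4 0 0" --pt "-0.7 -0.4 0 0 0" --pt "-0.7 -0.4 0 0 0" --pt "-0.7 -0.4 0 0 0" --pt "-0.7 -0.4 0 0 0" --pt "-0.6 0 0 0 0"

```text
t: 8.05
eef_pos: [0.4954, 0.292, 0.2372]
orientation: [3.141, -0.03, -0.004]
wrist_force: [0.5, 0.4, -0.7]
gripper_width: 0.0442
grip_force: 0.0
```

Call:
arm_command --pt "0 0 0 -1 0" --pt "0 0 0 -1 0" --pt "0 0 0 -1 0" --pt "0 0 0 -1 0" --pt "0 0 0 -1 0" --pt "0 0 0 -1 0" --pt "0 0 0 -1 0" --pt "0 0 0 -1 0" --pt "0 0 0 -1 0" --pt "0 0 0 -1 0" --pt "0 0 0 -1 0" --pt "0 0 0 -1 0"

```text
t: 9.25
eef_pos: [0.4964, 0.2911, 0.2372]
orientation: [-2.733, -1.548, 0.004]
wrist_force: [0.2, -0.1, -0.4]
gripper_width: 0.0438
grip_force: 0.0
```

Call:
arm_command --pt "0 0 0 -1 0" --pt "0 0 0 -1 0" --pt "0 0 0 -1 0" --pt "0 0 0 -1 0" --pt "0 0 0 -1 0" --pt "0 0 0 -1 0" --pt "0 0 0 0 0" --pt "0 0 0 0 0"

```text
t: 10.05
eef_pos: [0.4972, 0.291, 0.2375]
orientation: [-2.246, -2.195, 0.002]
wrist_force: [-0.4, 0.1, 0.3]
gripper_width: 0.0441
grip_force: 0.0
```

```bash
python3 m.py top4.png; python3 - <<'E'
from h import *
a=cv2.imread('pics/top4.png')
im,d,p=grab('wrist','w4.png');w=world(d,p);np.savez('w4.npz',im=im,d=d,w=w)
b=cv2.imread('pics/w4.png')
cv2.imwrite('pics/c4.png',np.vstack([cv2.resize(a[100:340,100:500],(480,288)),cv2.resize(b,(480,300))]))
E
```

```text
[361. 158.] 442 [742.2 -45.1] [75.9 72.9] 13.8 0.024
[427. 178.] 290 [ 672.3 -235.8] [ 19.4 148. ] 79.3 0.018
[350. 216.] 395 [569.6  -3. ] [59.6 49.1] 88.9 0.037
[285. 243.] 1422 [494.2 182.6] [117.3  93.3] 88.8 0.052
[468. 250.] 426 [ 461.4 -345. ] [70.  51.7] 2.3 0.026
[350. 270.] 391 [417.    1.5] [58.6 47.5] 88.4 0.04
[0.4974804  0.29099242 0.23759697]
```

View pics/c4.png

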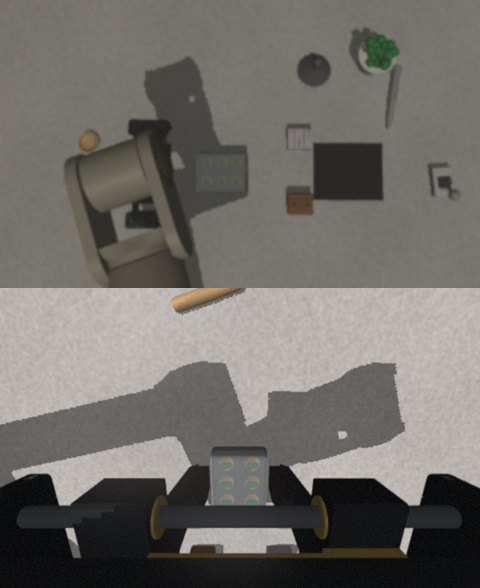

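The box is at (0.494,0.183) with yaw -1.2°, so it's square but about 3 mm to the -x side. In the picture it lies just ahead of the hand. I'll narrow the fingers, descend behind it and push with a slight +x drift, stopping before the entry to check.

Call:
arm_command --pt "0 0 1 0 -0.3" --pt "0 0 1 0 -0.3" --pt "0 0 1 0 -0.3" --pt "0 0 1 0 -0.3" --pt "0 0 1 0 -0.3" --pt "0 0 1 0 -0.3" --pt "0 0 1 0 -0.3" --pt "0 0 1 0 -0.3" --pt "-0.4 0 0.1 0 -0.3" --pt "-0.4 0 0 0 -0.3" --pt "-0.4 0 0 0 -0.3" --pt "-0.2 0 0 0 -0.3"

```text
t: 11.35
eef_pos: [0.4982, 0.2548, 0.0366]
orientation: [2.245, 2.196, 0.003]
wrist_force: [-0.2, 3.5, 0.9]
gripper_width: 0.0307
grip_force: 1.8
```

Call:
arm_command --pt "-0.2 0 0 0 -0.3" --pt "-0.2 0 0 0 -0.3" --pt "-0.3 0.015 0 0 -0.3" --pt "-0.3 0.015 0 0 -0.3" --pt "-0.3 0.015 0 0 -0.3" --pt "-0.3 0.015 0 0 -0.3" --pt "-0.3 0.015 0 0 -0.3" --pt "-0.3 0.015 0 0 -0.3" --pt "-0.2 0.015 0 0 -0.3" --pt "-0.2 0.015 0 0 -0.3" --pt "0 0 0 0 -0.3" --pt "0 0 0 0 -0.3"

```text
t: 12.55
eef_pos: [0.4993, 0.1907, 0.0355]
orientation: [2.244, 2.198, 0.0]
wrist_force: [-0.0, 0.8, -0.4]
gripper_width: 0.0309
grip_force: 0.0
```

```bash
python3 m.py top5.png
```

```text
[361. 158.] 438 [742.  -44.7] [74.4 73.7] 28.6 0.025
[427. 178.] 289 [ 668.6 -234.6] [ 19.4 156.3] 78.7 0.017
[350. 216.] 394 [569.7  -3.1] [60.1 49.3] 88.8 0.037
[183. 257.] 248 [479.3 481.1] [152.2  19.7] 15.7 0.018
[316. 242.] 807 [494.8  97.7] [73.2 92.6] 88.9 0.052
[468. 250.] 431 [ 461.3 -344. ] [69.6 51.5] 1.0 0.026
[350. 270.] 392 [417.    1.7] [58.6 47.6] 89.0 0.04
[0.49914152 0.19066266 0.03534475]
```

Call:
arm_command --pt "-0.2 0.005 0 0 -0.3" --pt "-0.3 0.005 0 0 -0.3" --pt "-0.3 0.005 0 0 -0.3" --pt "-0.3 0.005 0 0 -0.3" --pt "-0.3 0.005 0 0 -0.3" --pt "-0.3 0.005 0 0 -0.3" --pt "-0.3 0 0 0 -0.3" --pt "-0.3 0 0 0 -0.3" --pt "-0.3 0 0 0 -0.3" --pt "-0.2 0 0 0 -0.3" --pt "0 0 0 0 -0.3"

```text
t: 13.7
eef_pos: [0.4984, 0.1199, 0.0351]
orientation: [2.245, 2.197, -0.001]
wrist_force: [-0.7, 0.2, 0.2]
gripper_width: 0.031
grip_force: 0.0
```

```bash
python3 m.py top6.png
```

```text
[361. 158.] 445 [742.3 -44.3] [77. 73.] 66.3 0.024
[427. 178.] 286 [ 668.3 -235. ] [ 18.2 155.8] 79.5 0.018
[350. 216.] 393 [569.6  -3. ] [59.7 49.3] 88.6 0.037
[345. 242.] 570 [494.6  18.7] [56.6 89.7] 89.0 0.052
[184. 259.] 234 [460.8 476.1] [113.8  19.6] 15.7 0.017
[468. 250.] 427 [ 461.6 -344.6] [69.5 51.2] 2.3 0.026
[350. 270.] 390 [417.    1.6] [58.7 47.6] 88.8 0.04
[0.49833333 0.12017457 0.03506366]
```

Call:
arm_command --pt "-0.2 0 0 0 -0.3" --pt "-0.3 0 0 0 -0.3" --pt "-0.3 0 0 0 -0.3" --pt "-0.3 0 0 0 -0.3" --pt "-0.3 0 0 0 -0.3" --pt "-0.3 0 0 0 -0.3" --pt "-0.3 0 0 0 -0.3" --pt "-0.3 0 0 0 -0.3" --pt "-0.3 0 0 0 -0.3" --pt "-0.2 0 0 0 -0.3" --pt "0 0 0 0 -0.3"

```text
t: 14.85
eef_pos: [0.4972, 0.0501, 0.0353]
orientation: [2.245, 2.197, 0.0]
wrist_force: [-0.5, 0.1, 0.2]
gripper_width: 0.0313
grip_force: 0.0
```

Call:
arm_command --pt "-0.2 0 0 0 -0.3" --pt "-0.3 0 0 0 -0.3" --pt "-0.3 0 0 0 -0.3" --pt "-0.3 0 0 0 -0.3" --pt "-0.3 0 0 0 -0.3" --pt "-0.3 0 0 0 -0.3" --pt "-0.3 0 0 0 -0.3" --pt "-0.3 0 0 0 -0.3" --pt "-0.3 0 0 0 -0.3" --pt "-0.2 0 0 0 -0.3" --pt "-0.2 0 0 0 -0.3" --pt "0 0 0 0 -0.3"

```text
t: 16.05
eef_pos: [0.4954, -0.025, 0.0352]
orientation: [2.245, 2.197, -0.001]
wrist_force: [0.2, 0.8, 0.4]
gripper_width: 0.0307
grip_force: 0.0
```

```bash
python3 m.py top7.png
```

```text
[362. 158.] 434 [740.7 -45.2] [73.7 74.4] 77.5 0.025
[427. 178.] 291 [ 668.8 -234.9] [ 19.7 156.6] 78.8 0.018
[343. 215.] 161 [569.8  12.8] [27.8 49. ] 88.7 0.037
[183. 255.] 258 [486.6 484.2] [167.7  31.2] 21.0 0.018
[468. 250.] 435 [ 461.4 -344.3] [69.7 51.2] 2.0 0.026
[ 0.49540215 -0.02480737  0.03512487]
```

Call:
arm_command --pt "-0.2 0 0 0 -0.3" --pt "-0.3 0 0 0 -0.3" --pt "-0.2 0 0 0 -0.3" --pt "-0.2 0 0 0 -0.3" --pt "-0.1 0 0 0 -0.3" --pt "-0.04 0 0 0 -0.3" --pt "0 0 0 0 -0.3" --pt "0.3 0 0 0 -0.3" --pt "0.5 0 0 0 -0.3" --pt "0.8 0 -0.3 0 -0.3" --pt "1 0 -1 0 -0.3"

```text
t: 17.2
eef_pos: [0.4953, 0.0162, 0.0667]
orientation: [-2.243, -2.195, 0.004]
wrist_force: [-0.6, 0.4, 0.5]
gripper_width: 0.0306
grip_force: 0.0
```

Call:
arm_command --pt "1 0 -1 0 -0.3" --pt "1 0 -1 0 -0.3" --pt "1 0 -1 0 -0.3" --pt "1 0 -1 0 -0.3" --pt "1 0 -1 0 -0.3" --pt "1 0 -1 0 -0.3" --pt "1 0 -1 0 -0.3" --pt "0 0 0 0 -0.3"

```text
t: 18.0
eef_pos: [0.5001, 0.1931, 0.2457]
orientation: [2.238, 2.2, 0.008]
wrist_force: [-0.2, -0.2, 0.2]
gripper_width: 0.0308
grip_force: 0.0
```

```bash
python3 m.py top8.png; python3 -c "
import cv2;a=cv2.imread('pics/top8.png');cv2.imwrite('pics/c8.png',cv2.resize(a[120:300,320:520],(600,540),interpolation=2))"
```

```text
[361. 158.] 443 [742.1 -46.4] [73.5 73.7] 50.2 0.024
[427. 178.] 289 [ 668.8 -234.6] [ 18.8 157.1] 79.0 0.018
[350. 216.] 395 [569.6  -3. ] [59.8 49. ] 88.8 0.037
[183. 254.] 270 [486.1 490.6] [168.6  43.2] 11.3 0.017
[392. 242.] 1433 [ 492.6 -120.5] [119.4  92.3] 89.6 0.052
[468. 251.] 425 [ 461.5 -344.1] [69.2 51.7] 1.4 0.026
[350. 270.] 391 [417.    1.6] [58.5 47.8] 88.6 0.04
[0.49958211 0.19151405 0.24354588]
```

View pics/c8.png

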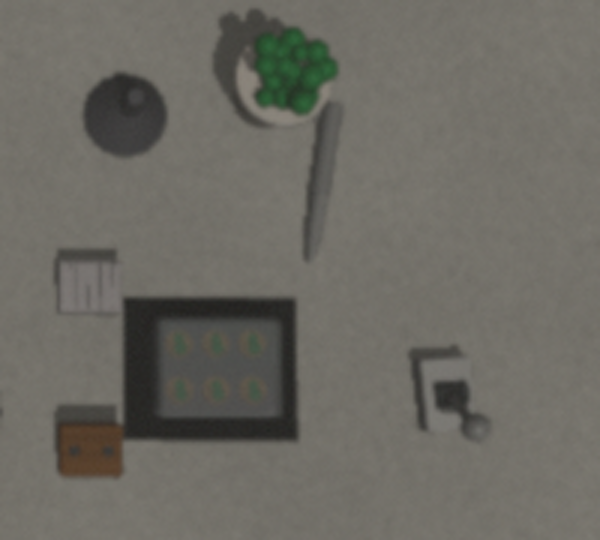

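The propagator stands square on the mat, centred within about 2 mm. The toggle ball shows at crop (475,427). Next I'll measure the toggle.

```bash
python3 - <<'E'
from h import *
for n in('top','side'):
    im,d,p=grab(n);w=world(d,p);x,y,z=w[...,0],w[...,1],w[...,2]
    r=(abs(x-.45)<.08)&(abs(y+.35)<.06)
    b=r&(z>.06)&(z<.1)
    q=w[b];print(n,'ball',b.sum(),q.min(0).round(3),q.max(0).round(3),np.median(q,0).round(3))
    t=w[r&(abs(z-.025)<.006)];rr=cv2.minAreaRect((t[:,:2]*1000).astype(np.float32));print('base',t.shape,np.round(rr[0],1),np.round(rr[1],1),rr[2])
    if n=='side':
        cy,cx=np.argwhere(b).mean(0);print('px',cx,cy)
    # sphere fit
    from scipy.optimize import least_squares
    f=least_squares(lambda c:np.linalg.norm(q-c,axis=1)-.013,np.median(q,0)-[0,0,.01],loss='soft_l1',f_scale=.002);print(f.x.round(4),f.cost)
E
```

```text
top ball 81 [ 0.422 -0.358  0.061] [ 0.446 -0.333  0.09 ] [ 0.434 -0.343  0.083]
base (319, 3) [ 461.4 -344.3] [69.3 52.2] 0.6094495058059692
[ 0.4329 -0.3467  0.0747] 9.654604321340138e-05
side ball 280 [ 0.421 -0.36   0.061] [ 0.447 -0.337  0.089] [ 0.433 -0.352  0.082]
base (1122, 3) [ 462.1 -345.1] [70. 51.] 2.6618287563323975
px 297.4 351.925
[ 0.434  -0.3458  0.0742] 0.00011571292378076305
```

Call:
arm_command --pt "-0.8 -0.2 0 0 -1" --pt "-1 -0.2 0 0 -1" --pt "-1 -0.2 0 0 -1" --pt "-1 -0.2 0 0 -1" --pt "-1 -0.2 0 0 -1" --pt "-1 -0.2 0 0 -1" --pt "-1 -0.2 0 0 -1" --pt "-1 -0.2 0 0 -1" --pt "-1 -0.2 0 0 -1" --pt "-1 -0.2 0 0 -1" --pt "-1 -0.2 0 0 -1" --pt "-1 -0.2 0 0 -1"

```text
t: 19.35
eef_pos: [0.4325, -0.1053, 0.2415]
orientation: [-2.244, -2.195, 0.001]
wrist_force: [-0.3, -0.0, 0.4]
gripper_width: 0.0005
grip_force: 0.0
```

Call:
arm_command --pt "-1 -0.2 0 0 -1" --pt "-1 -0.2 0 0 -1" --pt "-1 -0.2 0 0 -1" --pt "-1 -0.2 0 0 -1" --pt "-1 -0.2 0 0 -1" --pt "-1 -0.2 0 0 -1" --pt "-1 -0.2 0 0 -1" --pt "-1 -0.2 0 0 -1" --pt "-1 -0.2 0 0 -1" --pt "-0.7 -0.1 0 0 -1" --pt "0 0 0 0 -1" --pt "0 0 0 0 -1"

```text
t: 20.55
eef_pos: [0.3809, -0.3449, 0.2421]
orientation: [-2.244, -2.196, -0.001]
wrist_force: [0.6, 0.3, 0.2]
gripper_width: 0.0007
grip_force: 0.0
```

Call:
arm_command --pt "0 0 1 0 -1" --pt "0 0 1 0 -1" --pt "0 0 1 0 -1" --pt "0 0 1 0 -1" --pt "0 0 1 0 -1" --pt "0 0 0.9 0 -1" --pt "0 0 0.6 0 -1" --pt "0 0 0 0 -1" --pt "0 0.3 0 0 -1" --pt "0 0.3 0 0 -1" --pt "0 0.3 0 0 -1" --pt "0 0.2 0 0 -1"

```text
t: 21.75
eef_pos: [0.4093, -0.3459, 0.081]
orientation: [2.243, 2.199, -0.001]
wrist_force: [-4.9, -0.0, 6.3]
gripper_width: 0.0005
grip_force: 2.8
```

Call:
arm_command --pt "0 0.3 0 0 -1" --pt "0 0.3 0 0 -1" --pt "0 0.3 0 0 -1" --pt "0 0.3 0 0 -1" --pt "0 0.3 0 0 -1" --pt "0 0.2 0 0 -1" --pt "0 0.2 0 0 -1" --pt "0 0.1 0 0 -1" --pt "0 0.1 0 0 -1" --pt "0 0.1 0 0 -1" --pt "0 0 0 0 -1"

```text
t: 22.85
eef_pos: [0.4637, -0.3471, 0.0802]
orientation: [-2.245, -2.198, 0.0]
wrist_force: [-0.5, 0.6, -0.0]
gripper_width: 0.0004
grip_force: 0.4
```

```bash
cat > b.py <<'E'
from h import *
im,d,p=grab('side','s9.png' );w=world(d,p);x,y,z=w[...,0],w[...,1],w[...,2]
b=(abs(x-.5)<.05)&(abs(y+.346)<.03)&(z>.055)&(z<.1)&(x>.47)
q=w[b];print(b.sum(),q.min(0).round(3),q.max(0).round(3))
from scipy.optimize import least_squares
print(least_squares(lambda c:np.linalg.norm(q-c,axis=1)-.013,np.median(q,0)-[0,0,.01],loss='soft_l1',f_scale=.002).x.round(4))
E
python3 b.py
```

```text
307 [ 0.47  -0.359  0.055] [ 0.503 -0.341  0.1  ]
[ 0.481  -0.3481  0.0781]
```

Call:
arm_command --pt "0 0.1 0 0 -1" --pt "0 0.1 0 0 -1" --pt "0 0 0 0 -1"

```text
t: 23.2
eef_pos: [0.4647, -0.347, 0.08]
orientation: [-2.238, -2.193, 0.008]
wrist_force: [-24.9, -1.8, 8.1]
gripper_width: 0.0004
grip_force: 12.7
```

The lever is at its stop, with 25 N reaction. I'll retreat now.

Call:
arm_command --pt "0 -0.4 0 0 -1" --pt "0 -0.8 0 0 -1" --pt "0 -1 0 0 -1" --pt "0 -1 -0.5 0 -1" --pt "0 0 -1 0 -1" --pt "0 0 -1 0 -1" --pt "0 0 -1 0 -1" --pt "0 0 -1 0 -1" --pt "0 0 -1 0 -1" --pt "0 0 -1 0 -1" --pt "0 0 0 0 -1" --pt "0 0 0 0 -1"

```text
t: 24.4
eef_pos: [0.3887, -0.3454, 0.2426]
orientation: [2.244, 2.197, 0.0]
wrist_force: [0.6, -0.9, -0.5]
gripper_width: -0.0001
grip_force: 0.0
```

```bash
python3 b.py; python3 m.py top9.png
```

```text
301 [ 0.475 -0.356  0.055] [ 0.503 -0.334  0.088]
[ 0.4906 -0.3429  0.0736]
[362. 158.] 440 [741.9 -44.6] [75.  73.9] 65.2 0.025
[427. 178.] 292 [ 668.8 -234.9] [ 19.  156.7] 79.2 0.018
[350. 216.] 393 [569.6  -3. ] [59.8 49.1] 88.8 0.037
[183. 253.] 283 [500.9 486.1] [195.9  31.8] 10.6 0.017
[392. 242.] 1423 [ 492.5 -120.9] [119.1  92.2] 89.6 0.052
[468. 252.] 415 [ 461.3 -344.2] [70.3 51.1] 3.4 0.026
[350. 269.] 389 [417.    1.4] [58.8 47.5] 88.7 0.04
[ 0.38847642 -0.34517508  0.24161254]
```

View pics/s9.png

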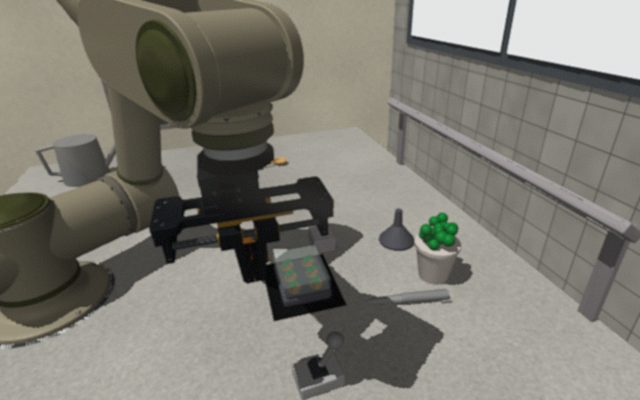

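The ball is at x = 0.4906, the full-on position, and shows at (335,340). The propagator is square on the mat at (303,277), the bystanders haven't moved and the hand is clear.

```bash
python3 -c "
from cell import bot
print(bot.hand_in())"
```

```text
the job is handed in; nothing more can be done
None
```

The job is handed in at about 25 s: the propagator is on the mat (about 2 mm off centre, within about 1° of square), the toggle is hard over against its on stop, the bystanders have not moved, and the hand is clear.

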